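# Punch a hanger bracket and hold it home under the jig's lip

## Robot

A 7-joint arm with a two-finger parallel gripper is mounted at the origin on the work surface. World frame = base frame: x ahead of the robot, y to its left, z up, the work surface at z = 0. Lengths are in m, angles in rad, forces in N, time in s.
With the tool pointing down it reaches from about 0.35 to 0.9 m from the base axis. Payload 8.1 kg.
Tool frame: the origin (TCP) lies on the centre line of the jaws, within the pads' length; the fingertips stand 17 mm ahead of it and the grasp point (between the pads) lies 2 mm behind it; z points along the fingers, y is the direction in which the jaws open and shut (so a half turn about z gives the same grasp; the last joint's range is limited). The gripper opens to 92 mm and grips with 3 to 60 N. Pads are 19 mm wide; open, the fingers measure 130 mm over their backs; the gripper's body (75 mm by 190 mm) begins 47 mm behind the grasp point.
Start: joints at [0.997, 0.434, 0.025, 1.573, -0.012, 1.134, -0.075], TCP at [0.283, -0.557, 0.244] pointing down, gripper open.
Joint ranges: [-2.62, 2.62], [-0.44, 2.09], [-1.27, 1.32], [0.08, 2.57], [-1.32, 4.46], [0.12, 2], [-2.74, 2.74]. Speed limits (rad/s): [2.22, 2.22, 3.01, 3.01, 3.14, 3.14, 3.14].

## Interface

Orientations are given as a rotation vector (axis times angle).
In Python, from cell import arm, imaging, job gives the robot as it stands.
- The arm moves only by the tool jog_arm, never from a script. Its argument "moves" is a list of rows, each an object with "fingers": the closure, from -1 (fully open) to 1 (shut); "xyz": the shift along the tool's x, y, z in cm, a list of three; "angular": the turn, a rotation vector about the tool's x, y, z in rad, a list of three. In form: [{"fingers": fingers, "xyz": [dx, dy, dz], "angular": [ax, ay, az]}, ...]. A call has 1 to 12 rows; each row is the pose to reach, as a shift and turn from the pose commanded when the call began, along the tool's axes at that moment; what a row does not reach only later rows make up. A row lasts 1/8 s, in which the tool goes at most 62.5 mm and 10.7 degrees, less where a joint would pass 70% of its speed; a pose out of reach is approached as far as the arm can. A call with a gripper value outside its range is refused whole. The fingers move at their own pace and stop on an object; "grip_force" is the grip in N (left out, the last holds). Time passes only in rows, so rows that repeat a pose let the fingers close. It gives the time, the measured TCP pose, the force and the opening at its end, in the units of the state.
- arm.observe(): the state, without advancing time (a new reading comes with each control period).
- imaging.get_image(name): name is "scene" or "top"; returns the picture (400x640x3 uint8, red, green, blue); there is no depth.
- imaging.camera_params(name): a dict with "fx", "fy", "cx", "cy" (pixels), "dist" ([k1, k2, p1, p2, k3] as OpenCV has them; the pictures are not rectified), "rvec" (rotation vector, rad) and "tvec" (3), from world to camera coordinates, as OpenCV has them. Camera axes: x right, y down, z forward; pixel columns grow to the right and rows downward; lengths in m; the calibration is good to about 2 mm. A picture is of the moment at which its call begins. camera_params takes no time and is no camera call.
- job.sign_off(): hands the job in, once; it reports no verdict.
The state is a dict: "clock": time; "joints": joint angles; "dq": joint speeds; "joint_efforts": joint torques, N m; "position": TCP position; "ee_rot": TCP orientation; "force": force on the tool from outside, world axes, zero at the start; "ft_torque": the same for the moment, N m; "width": opening from 0.0 (shut) to 1.0 (fully open).
Only numpy, scipy, OpenCV 4.12 (cv2) and the standard library are available. Lean on these libraries where they do the work, as an engineer would, in place of code of your own. Each camera call takes 0.05 s, during which the arm holds its last target. There are 200 camera calls.

## Task

With the metal hanger bracket lying where it is in the bench punch, push the punch's sprung lever all the way down to its stop and let it come back up. Then take the bracket by its upright fin and slide it, nose first, flat and square, under the middle of the jig's lip, pushing the sprung bar behind the lip fully back to its stop. Finish while still holding the bracket pressed home there, so that it could be tacked (let go, and the bar pushes it out again); do not disturb the other things on the table.

Things in the scene. Friction and masses are not known exactly. Their poses are not given: they have to be found in the camera images.
- bracket: bare-metal hanger bracket, 84 to 168 g: flat foot 100 x 50 x 4 mm with one upright fin. Origin: centre of the foot's underside; +x runs along the 100 mm length to the nose (the plain end), z up. The fin is 30 mm long (x), 10 mm thick (y), its middle 30 mm behind the origin (x = -30 mm), and reaches from the foot's top up to 40 mm above the underside. It starts lying on the punch's bed, nose about 20 mm inside the throat (give or take a few mm), fin outside
- nose (a point): middle of the bracket's front edge: 50 mm ahead of its origin, 2 mm above its underside
- punch: grey bench lever punch bolted to the table. Origin under the middle of its 200 x 120 mm base; +x points into the throat, z up. Bed 80 mm wide, top 30 mm above the table, from x = -100 to +40 mm. Head, 60 mm wide, overhangs the bed from x = 0 to +90 mm, its underside 75 mm and its top 165 mm above the table; the column stands from x = +40 mm. So slide the bracket straight back about 30 mm or more (to -x) before lifting it clear of the head
- lever (a joint): angle of the punch's hand lever, rad: 0 = raised at rest, 0.70 = fully down on its stop. Sprung: it pushes back with about 3 N (top) to 8 N (bottom) at the grip and rises by itself when let go. The raised lever's highest point is about 225 mm above the table: carry things over it or round it.
- lever_grip (a point): point on the axis of the lever's black round hand grip (24 mm thick, reaching 35 mm inboard and 40 mm outboard of this point), 120 mm from the pivot. The pivot lies at (30, 40, 140) mm in the punch's frame, its axis along the punch's x; the lever reaches out to the punch's +y side, 0.5 rad above level at rest and 0.2 rad below level on its stop (grip point about 198 mm and 116 mm above the table). Push it down from above
- jig: assembly jig fixed to the table: plywood board 200 x 200 x 15 mm with a metal lip rail along its far edge. Origin under the board's centre; +x is the push-in direction, z up. Board top 15 mm above the table. The lip covers x = +40 to +95 mm, underside 25 mm and top 30 mm above the table (a 10 mm slot), the slot is 170 mm long and centred on y = 0
- bar (a joint): travel of the sprung bar hidden in the slot under the lip, m: 0 = at rest, 0.012 = against its stop. The bar is 130 mm long, centred on y = 0; its front face is at x = +55 mm in the jig's frame at rest and +67 mm on the stop. It resists with 3 N at rest to 8 N on the stop and pushes the bracket out again if let go
- flux_bottle: bystander: white bottle 52 mm across, 140 mm tall; origin under its centre
- solder_spool: bystander: metal solder spool 60 mm across, 36 mm tall, often between punch and jig; origin under its centre
- paste_jar: bystander: white jar 56 mm across, 45 mm tall; origin under its centre
- pliers: bystander: pliers with green grips lying flat, about 175 mm long, 12 mm high, between punch and jig; origin near the joint, underside
- zinc_strip: bystander: plain flat metal strip 160 x 30 x 5 mm without a fin, not the bracket; origin under its centre
- flux_brush: bystander: brush 160 mm long lying on the table; origin under it

How it is judged:
On the way, in this order (a step that is already met when the one before it is completed fails the run):
1. lever pushed down to its stop with the bracket's nose still under the punch head (value of joint lever above 0.64 rad and x of nose in the frame of punch above 0.005 m and y of nose in the frame of punch between -0.025 and 0.025 m and z of nose in the frame of punch below 0.045 m), for 0.05 s.
2. lever back up (value of joint lever below 0.08 rad), for 0.1 s.
3. bracket's nose under the lip (x of nose in the frame of jig above 0.045 m and z of nose in the frame of jig between 0.012 and 0.025 m), for 0.1 s.
At the end, for the whole second after the job is handed in: Ends holding: fingers press the bracket over 2 N; its nose is under the lip, within 25 mm of the middle, 62.5 mm or more ahead of the jig centre; bar back over 9 of 12 mm; bracket flat within 0.12 rad, square within 0.15 rad, at rest; lever up (under 0.1 rad) (value of joint bar above 0.009 m and x of nose in the frame of jig above 0.0625 m and y of nose in the frame of jig between -0.025 and 0.025 m and z of nose in the frame of jig between 0.012 and 0.025 m and angle between the x axis of bracket and the x axis of jig, either way round below 0.15 rad and angle between bracket's own z axis and vertical below 0.12 rad and contact force between the fingers and bracket above 2 N and linear speed of bracket below 0.02 m/s and value of joint lever below 0.1 rad); the arm keeps its last pose, push and grip.
It fails at once if a bystander moved more than 30 mm (distance of any of flux_bottle, solder_spool, paste_jar, pliers, zinc_strip, flux_brush from where it was at the start of the episode above 0.03 m).
It also fails if it takes over 72 s, if anything falls off the work surface, if the arm or the gripper's body presses on something with over 40 N, if the wrist force passes 120 N, or if a joint passes its speed limit or range.

## Working session

There is one attempt and no reset: what is moved stays moved. The work goes in short steps, Python scripts to look and compute and a tool call to move; the robot and the scene stay as the last step left them, time stands still between calls to the robot, and variables do not carry over. Pictures are saved under pics/ and viewed, about 8 in all and at most 12, crops included, and the job is handed in when it is done.

Besides the shell and the picture viewer there is one more tool, called after "Call:" by a JSON object that holds its "op" and its "data", one argument or row to a line. jog_arm: Moves the arm, as the interface text tells. Its arguments: {"type":"object","properties":{"moves":{"type":"array"},"grip_force":{"type":"number"}},"required":["moves"]}

```bash
mkdir -p pics; ls; python3 - <<'E'
from cell import arm, imaging, job
import cv2
for n in ("scene","top"):
    im=imaging.get_image(n); cv2.imwrite(f"pics/{n}0.png",im[:,:,::-1])
    print({k:(v if not hasattr(v,'tolist') else v.tolist()) for k,v in imaging.camera_params(n).items()})
print(arm.observe())
E
```

```text
pics
{'fx': 448.17169488499025, 'fy': 448.17169488499025, 'cx': 320.2305854423086, 'cy': 199.2692129106878, 'dist': [-0.07236791434220162, 0.0, 0.0, 0.0, 0.0], 'rvec': [1.9877248782878723, 1.0971951630958927, -0.5414779735615036], 'tvec': [-0.2656458450085566, -0.19825301521541283, 1.8046471023897401]}
{'fx': 465.6126405985092, 'fy': 465.6126405985092, 'cx': 317.457280347493, 'cy': 197.34729695866062, 'dist': [-0.027367268299989245, 0.0, 0.0, 0.0, 0.0], 'rvec': [2.1058226370675537, -2.1491377725792056, 0.20577106004256435], 'tvec': [-0.05841633666814987, 0.626358754287447, 1.3820038557876002]}
{'clock': 0.1, 'joints': array([ 0.99739645,  0.43513496,  0.02497509,  1.57399521, -0.01159299,
        1.13399133, -0.07507185]), 'dq': array([-0.00035104, -0.00287846,  0.00185847, -0.002572  ,  0.0007463 ,
        0.00110022,  0.00077556]), 'joint_efforts': array([ 2.92940596e-03, -6.69121242e+01,  9.88103449e-01, -3.15144396e+01,
       -6.04467583e-02,  3.74961819e-02,  6.94469327e-05]), 'position': array([ 0.28325849, -0.55664753,  0.24303906]), 'ee_rot': array([-3.05369301e+00, -7.32354078e-01,  7.07446886e-04]), 'force': array([ 0.00167642, -0.32548043, -0.13429997]), 'ft_torque': array([ 0.00699922, -0.04114603, -0.00082338]), 'width': 0.9987614402647351}
```

View pics/scene0.png

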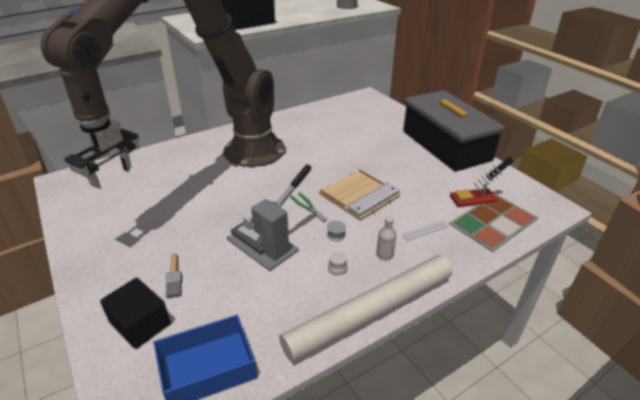

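View pics/top0.png

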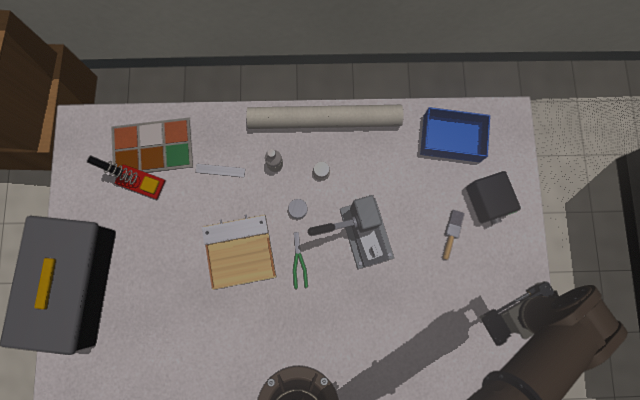

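The top image shows the punch around (367,232) with its lever to the left, grip at about (321,230). The jig is around (240,252), lip at the top, with pliers (300,262) and spool (298,209) between them. I'll enlarge it to get feature pixels.

```bash
python3 - <<'E'
import cv2
im=cv2.imread("pics/top0.png")
a=cv2.resize(im[185:295,195:395],None,fx=4,fy=4,interpolation=cv2.INTER_CUBIC)
for i in range(0,200,20):
    cv2.putText(a,str(195+i),(i*4,10),0,.35,(0,0,255)); cv2.line(a,(i*4,0),(i*4,440),(0,0,255) if i%40==0 else (0,160,255),1) if False else cv2.line(a,(i*4,10),(i*4,16),(0,0,255),1)
for j in range(5,110,20):
    cv2.putText(a,str(185+j),(0,j*4+4),0,.35,(0,0,255))
cv2.imwrite("pics/top0c.png",a)
s=cv2.imread("pics/scene0.png")
cv2.imwrite("pics/scene0c.png",cv2.resize(s[155:275,220:420],None,fx=4,fy=4,interpolation=cv2.INTER_CUBIC))
E
```

```text
(no output)
```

View pics/top0c.png

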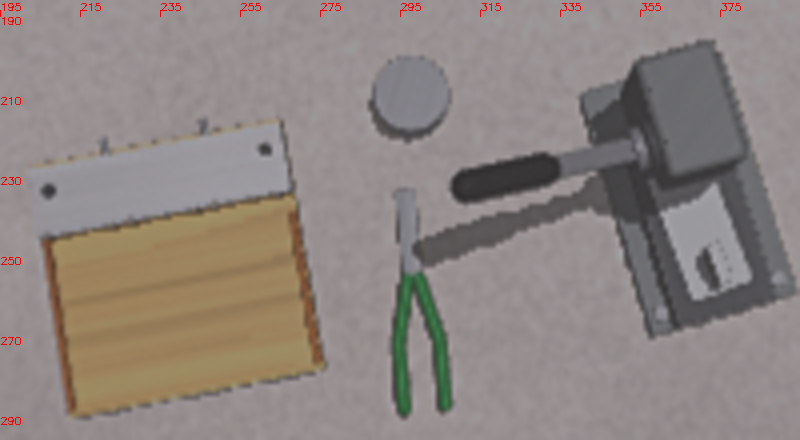

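View pics/scene0c.png

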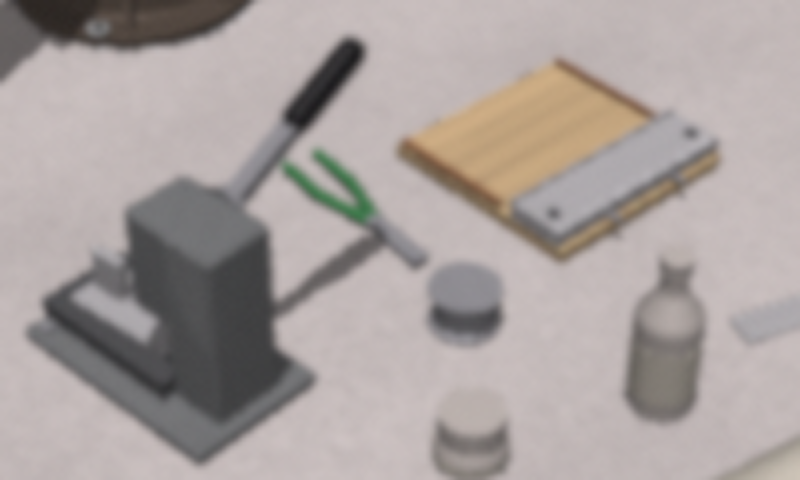

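The enlarged views give the corners of the jig board and lip, the punch base and head, and the bracket's near foot edge at about crop (692,300)-(750,283). I'll fit planar poses to these.

```bash
cat > h.py <<'E'
import numpy as np, cv2
from scipy.optimize import least_squares
from scipy.spatial.transform import Rotation as R
from cell import imaging
def proj(P,n="top"):
    c=imaging.camera_params(n); K=np.array([[c["fx"],0,c["cx"]],[0,c["fy"],c["cy"]],[0,0,1]])
    return cv2.projectPoints(np.array(P,float),np.array(c["rvec"]),np.array(c["tvec"]),K,np.array(c["dist"]))[0][:,0]
def W(p,L):
    L=np.array(L,float); c,s=np.cos(p[2]),np.sin(p[2])
    return np.c_[p[0]+c*L[:,0]-s*L[:,1], p[1]+s*L[:,0]+c*L[:,1], L[:,2]]
def loc(p,w):
    d=np.array(w)[:2]-p[:2]; c,s=np.cos(p[2]),np.sin(p[2]); return np.array([c*d[0]+s*d[1],-s*d[0]+c*d[1]])
def fit(L,px,p0,n="top"):
    r=least_squares(lambda p:(proj(W(p,L),n)-px).ravel(),p0); return r.x,r.fun.reshape(-1,2).round(1).tolist()
E
cat > m.py <<'E'
from h import *
cr=lambda a:np.array(a)/4.+[195-.375,185-.375]
c=imaging.camera_params("top");print("cam",-R.from_rotvec(c["rvec"]).as_matrix().T@c["tvec"])
J,r=fit([(-.1,.1,.015),(-.1,-.1,.015),(.04,.1,.03),(.04,-.1,.03),(.095,-.1,.03),(.095,.1,.03)],cr([(73,416),(323,367),(44,238),(294,195),(281,120),(27,168)]),[.5,.1,.2]);print("jig",J,r)
P,r=fit([(0,.03,.165),(0,-.03,.165),(.09,.03,.165),(.09,-.03,.165),(-.1,.06,.01),(-.1,-.06,.01),(.1,.06,.01)],cr([(668,178),(747,155),(635,68),(713,40),(652,337),(796,293),(583,97)]),[.5,-.1,.2]);print("punch",P,r)
B,r=fit([(-.05,.025,.034),(-.05,-.025,.034)],cr([(692,300),(750,283)]),[.5,-.1,.2]);print("bracket",B,r,"in punch",loc(P,B),B[2]-P[2])
zz=lambda o,p,L:((proj(W(p,L))-[195-.375,185-.375])*4).round().tolist()
print("fin top",zz(0,B,[(-.045,.005,.04+.03),(-.045,-.005,.07),(-.015,.005,.07),(-.015,-.005,.07)]))
for q in(.5,-.2):
  w=W(P,[(.03,.04+.12*np.cos(q),.14+.12*np.sin(q))]);print("grip",w,zz(0,[0,0,0],w))
print("spool px?")
def gp(u,z):
    return least_squares(lambda v:(proj([[v[0],v[1],z]])[0]-u),[.5,0]).x
for n,u,z in[("spool",(411,95),.036),("pl tip",(404,190),.01),("pl l",(403,412),.01),("pl r",(445,408),.01)]: print(n,gp(cr(u),z))
for n,u,z in[("bottle",(273,155),.14),("jar",(321,170),.045),("strip",(220,170),.005)]: print(n,gp(np.array(u),z))
E
python3 m.py
```

```text
cam [ 0.35965562 -0.05773016  1.47410565]
jig [0.46742185 0.1763192  0.16691516] [[-0.7, 0.5], [0.8, 0.6], [-1.1, -0.1], [-0.0, -1.3], [0.3, 0.3], [0.6, 0.0]]
punch [ 0.51625567 -0.22344015  0.26228484] [[0.5, 0.9], [1.0, 0.8], [-0.5, -1.6], [-0.0, -0.4], [-0.2, 0.3], [0.5, 0.5], [-1.4, -0.6]]
bracket [ 0.48613915 -0.23123551  0.26101278] [[-0.5, 0.2], [0.5, -0.2]] in punch [-0.03110778  0.00028009] -0.0012720581031561151
fin top [[719.0, 284.0], [731.0, 280.0], [707.0, 246.0], [720.0, 242.0]]
grip [[ 0.50755257 -0.07532119  0.19753106]] [[502.0, 181.0]]
grip [[ 0.50436382 -0.06344371  0.11615968]] [[485.0, 199.0]]
spool px?
spool [ 0.59539675 -0.00782707]
pl tip [ 5.23867108e-01 -4.15566627e-04]
pl l [0.35174665 0.00252135]
pl r [ 0.35412086 -0.02995999]
bottle [0.74011356 0.05877474]
jar [ 0.71518632 -0.08430343]
strip [0.73163741 0.24278467]
```

The fits agree with each other: the nose is about 19 mm inside the throat and the bracket is square to the punch. I'll write a target helper and plan the approach above the lever grip.

```bash
cat >> h.py <<'E'
from cell import arm
J=np.array([.4674,.1763,.1669]); P=np.array([.5163,-.2234,.2623])
def go(x,y,z,yaw):
    o=arm.observe(); R0=R.from_rotvec(o["ee_rot"])
    Rt=R.from_matrix(np.array([[np.cos(yaw),np.sin(yaw),0],[np.sin(yaw),-np.cos(yaw),0],[0,0,-1]]))
    print("xyz",(R0.inv().apply(np.array([x,y,z])-o["position"])*100).round(2),"ang",(R0.inv()*Rt).as_rotvec().round(3),"force",o["force"].round(1),"w",round(o["width"],3),"t",o["clock"])
def where(p):
    o=arm.observe(); M=R.from_rotvec(o["ee_rot"]).as_matrix(); print("local",loc(p,o["position"]).round(4),"z",o["position"][2].round(4),"yaw",np.arctan2(M[1,0],M[0,0])-p[2],"tilt",M[:,2].round(3))
E
python3 -c "
from h import *
w=W(P,[(.03,.152,.285)])[0];print(w);go(*w,P[2])"
```

```text
[ 0.50585989 -0.06881991  0.285     ]
xyz [ 41.96 -33.39  -4.16] ang [-0.001  0.     0.208] force [ 0.  -0.3 -0.1] w 0.999 t 0.1
```

Call:
{"op": "jog_arm", "data": {
  "moves": [
    {"fingers":1,"xyz":[0,0,-4.2],"angular":[0,0,0]},
    {"fingers":1,"xyz":[42,-33.4,-4.2],"angular":[0,0,0.208]},
    {"fingers":1,"xyz":[42,-33.4,-4.2],"angular":[0,0,0.208]},
    {"fingers":1,"xyz":[42,-33.4,-4.2],"angular":[0,0,0.208]},
    {"fingers":1,"xyz":[42,-33.4,-4.2],"angular":[0,0,0.208]},
    {"fingers":1,"xyz":[42,-33.4,-4.2],"angular":[0,0,0.208]},
    {"fingers":1,"xyz":[42,-33.4,-4.2],"angular":[0,0,0.208]},
    {"fingers":1,"xyz":[42,-33.4,-4.2],"angular":[0,0,0.208]},
    {"fingers":1,"xyz":[42,-33.4,-4.2],"angular":[0,0,0.208]},
    {"fingers":1,"xyz":[42,-33.4,-4.2],"angular":[0,0,0.208]},
    {"fingers":1,"xyz":[42,-33.4,-4.2],"angular":[0,0,0.208]},
    {"fingers":1,"xyz":[42,-33.4,-4.2],"angular":[0,0,0.208]}
  ]
}}

```text
clock: 1.6
position: [0.5059, -0.0696, 0.2854]
ee_rot: [3.114, 0.411, -0.002]
force: [-0.0, -0.5, 0.4]
width: 0.005
```

```bash
python3 -c "
from h import *
where(P)
w=W(P,[(.03,.152,.285)])[0];go(*w,P[2])
im=imaging.get_image('top');s=imaging.get_image('scene')
a=np.vstack([cv2.resize(im[170:300,230:430],None,fx=2.6,fy=2.6),cv2.resize(s[130:240,220:420],None,fx=2.6,fy=2.6)])[:,:,::-1]
print(a.shape);cv2.imwrite('pics/a1.png',a[:600])"
```

```text
local [0.0298 0.1512] z 0.2854 yaw -0.00011041342709255941 tilt [-0.001 -0.    -1.   ]
xyz [ 0.02 -0.08  0.04] ang [ 0.     0.001 -0.   ] force [-0.  -0.5  0.4] w 0.005 t 1.6
(624, 520, 3)
```

View pics/a1.png

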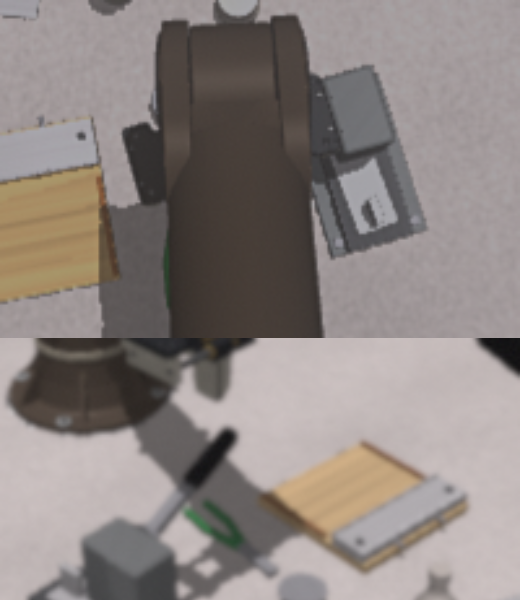

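The view agrees with the fits: the closed fingers are above the lever grip. Pressing down in stages while checking force.

Call:
{"op": "jog_arm", "data": {
  "moves": [
    {"fingers":1,"xyz":[0,-0.1,2],"angular":[0,0,0]},
    {"fingers":1,"xyz":[0,-0.1,4],"angular":[0,0,0]},
    {"fingers":1,"xyz":[0,-0.1,5],"angular":[0,0,0]},
    {"fingers":1,"xyz":[0,-0.1,6],"angular":[0,0,0]},
    {"fingers":1,"xyz":[0,-0.1,7],"angular":[0,0,0]},
    {"fingers":1,"xyz":[0,-0.1,8],"angular":[0,0,0]},
    {"fingers":1,"xyz":[0,-0.1,9],"angular":[0,0,0]},
    {"fingers":1,"xyz":[0,-0.1,10],"angular":[0,0,0]},
    {"fingers":1,"xyz":[0,-0.1,11],"angular":[0,0,0]},
    {"fingers":1,"xyz":[0,-0.1,12],"angular":[0,0,0]},
    {"fingers":1,"xyz":[0,-0.1,12],"angular":[0,0,0]}
  ]
}}

```text
clock: 3.08
position: [0.506, -0.0671, 0.1651]
ee_rot: [-3.114, -0.413, 0.001]
force: [-1.2, 3.7, 5.9]
width: 0.004
```

Call:
{"op": "jog_arm", "data": {
  "moves": [
    {"fingers":1,"xyz":[0,0,0.4],"angular":[0,0,0]},
    {"fingers":1,"xyz":[0,0,0.8],"angular":[0,0,0]},
    {"fingers":1,"xyz":[0,0,1.2],"angular":[0,0,0]},
    {"fingers":1,"xyz":[0,0,1.2],"angular":[0,0,0]}
  ]
}}

```text
clock: 3.58
position: [0.5061, -0.0671, 0.1537]
ee_rot: [-3.114, -0.413, 0.0]
force: [0.0, 4.0, 5.6]
width: 0.003
```

Call:
{"op": "jog_arm", "data": {
  "moves": [
    {"fingers":1,"xyz":[0,0,0.2],"angular":[0,0,0]},
    {"fingers":1,"xyz":[0,0,0.3],"angular":[0,0,0]},
    {"fingers":1,"xyz":[0,0,0.3],"angular":[0,0,0]}
  ]
}}

```text
clock: 3.95
position: [0.5061, -0.0672, 0.1509]
ee_rot: [-3.114, -0.413, -0.0]
force: [-1.3, 4.5, 6.9]
width: 0.003
```

```bash
python3 -c "
from h import *
where(P)
s=imaging.get_image('scene')
cv2.imwrite('pics/a2.png',cv2.resize(s[130:270,220:420],None,fx=4,fy=4,interpolation=cv2.INTER_CUBIC)[:,:,::-1])"
```

```text
local [0.0306 0.1535] z 0.1509 yaw 0.001125186413647672 tilt [-0.     0.001 -1.   ]
```

View pics/a2.png

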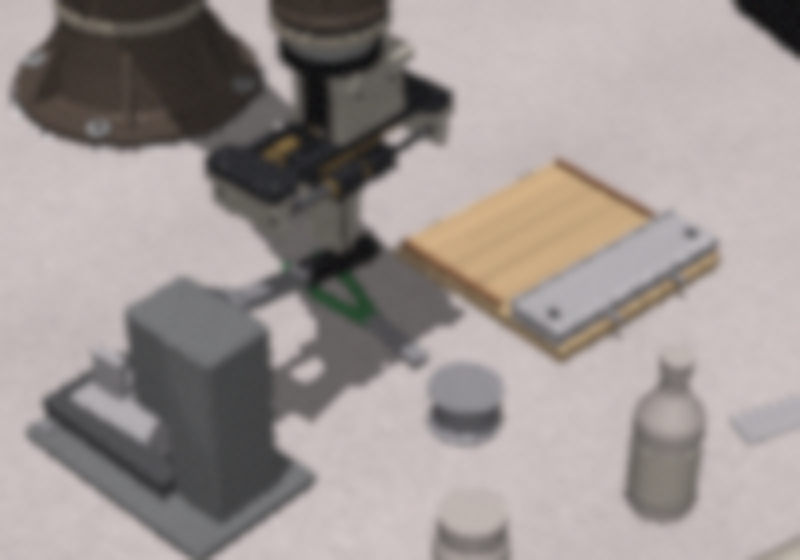

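The lever is being pressed and is near level, with its grip under the fingers at crop (340,260). I'll keep going until the stop shows in the force.

Call:
{"op": "jog_arm", "data": {
  "moves": [
    {"fingers":1,"xyz":[0,0,0.2],"angular":[0,0,0]},
    {"fingers":1,"xyz":[0,0,0.3],"angular":[0,0,0]},
    {"fingers":1,"xyz":[0,0,0.3],"angular":[0,0,0]}
  ]
}}

```text
clock: 4.38
position: [0.5061, -0.0673, 0.1479]
ee_rot: [-3.114, -0.412, -0.0]
force: [-1.0, 3.6, 7.1]
width: 0.003
```

Call:
{"op": "jog_arm", "data": {
  "moves": [
    {"fingers":1,"xyz":[0,0,0.2],"angular":[0,0,0]},
    {"fingers":1,"xyz":[0,0,0.3],"angular":[0,0,0]},
    {"fingers":1,"xyz":[0,0,0.3],"angular":[0,0,0]}
  ]
}}

```text
clock: 4.75
position: [0.5063, -0.0675, 0.1456]
ee_rot: [-3.114, -0.412, -0.001]
force: [-3.9, 3.8, 15.1]
width: 0.004
```

Call:
{"op": "jog_arm", "data": {
  "moves": [
    {"fingers":1,"xyz":[0,0,0.1],"angular":[0,0,0]},
    {"fingers":1,"xyz":[0,0,0.1],"angular":[0,0,0]}
  ]
}}

```text
clock: 5.0
position: [0.5063, -0.0675, 0.1452]
ee_rot: [3.114, 0.412, 0.002]
force: [-7.2, 3.3, 21.8]
width: 0.005
```

At the stop: the force rises stiffly, 7 → 22 N over the last millimetres. Raising and letting the lever follow.

Call:
{"op": "jog_arm", "data": {
  "moves": [
    {"fingers":1,"xyz":[0,0,-1.5],"angular":[0,0,0]},
    {"fingers":1,"xyz":[0,0,-3],"angular":[0,0,0]},
    {"fingers":1,"xyz":[0,0,-4.5],"angular":[0,0,0]},
    {"fingers":1,"xyz":[0,0,-6],"angular":[0,0,0]},
    {"fingers":1,"xyz":[0,0,-7.5],"angular":[0,0,0]},
    {"fingers":1,"xyz":[0,0,-9],"angular":[0,0,0]},
    {"fingers":1,"xyz":[0,0,-10.5],"angular":[0,0,0]},
    {"fingers":1,"xyz":[0,0,-12],"angular":[0,0,0]},
    {"fingers":1,"xyz":[0,0,-14],"angular":[0,0,0]},
    {"fingers":1,"xyz":[0,0,-14],"angular":[0,0,0]}
  ]
}}

```text
clock: 6.25
position: [0.5068, -0.0677, 0.2853]
ee_rot: [3.114, 0.412, 0.004]
force: [0.2, -0.1, 0.0]
width: 0.006
```

```bash
python3 -c "
from h import *
w=W(P,[(-.064,0.,.20)])[0];print(w);go(*w,P[2]);where(P)"
```

```text
[ 0.45448905 -0.23999536  0.2       ]
xyz [-9.56 15.27  8.51] ang [ 0.001 -0.002  0.001] force [ 0.2 -0.1  0. ] w 0.006 t 6.25
local [0.0312 0.1529] z 0.2853 yaw 0.0006987057457965018 tilt [ 0.003 -0.    -1.   ]
```

Call:
{"op": "jog_arm", "data": {
  "moves": [
    {"fingers":1,"xyz":[-5,0,0],"angular":[0,0,0]},
    {"fingers":0,"xyz":[-9.6,5,0],"angular":[0,0,0]},
    {"fingers":-1,"xyz":[-9.6,10,0],"angular":[0,0,0]},
    {"fingers":-1,"xyz":[-9.6,15.3,0],"angular":[0,0,0]},
    {"fingers":-1,"xyz":[-9.6,15.3,5],"angular":[0,0,0]},
    {"fingers":-1,"xyz":[-9.6,15.3,10],"angular":[0,0,0]},
    {"fingers":-1,"xyz":[-9.6,15.3,15],"angular":[0,0,0]},
    {"fingers":-1,"xyz":[-9.6,15.3,17.5],"angular":[0,0,0]},
    {"fingers":-1,"xyz":[-9.6,15.3,17.5],"angular":[0,0,0]}
  ]
}}

```text
clock: 7.38
position: [0.4513, -0.2397, 0.1066]
ee_rot: [-3.112, -0.411, 0.007]
force: [0.5, -0.0, 0.0]
width: 0.825
```

```bash
python3 -c "
from h import *
w=W(P,[(-.064,0.,.054)])[0];go(*w,P[2]);where(P)
im=imaging.get_image('top');s=imaging.get_image('scene')
a=np.hstack([cv2.resize(im[170:300,290:410],None,fx=3.3,fy=3.3),cv2.resize(s[140:270,210:330],None,fx=3.3,fy=3.3)])[:,:,::-1]
cv2.imwrite('pics/a3.png',a)"
```

```text
xyz [0.32 0.13 5.26] ang [-0.003  0.004  0.001] force [ 0.5 -0.   0. ] w 0.825 t 7.375
local [-0.067   0.0011] z 0.1066 yaw 0.0006585538835664484 tilt [-0.005  0.002 -1.   ]
```

View pics/a3.png

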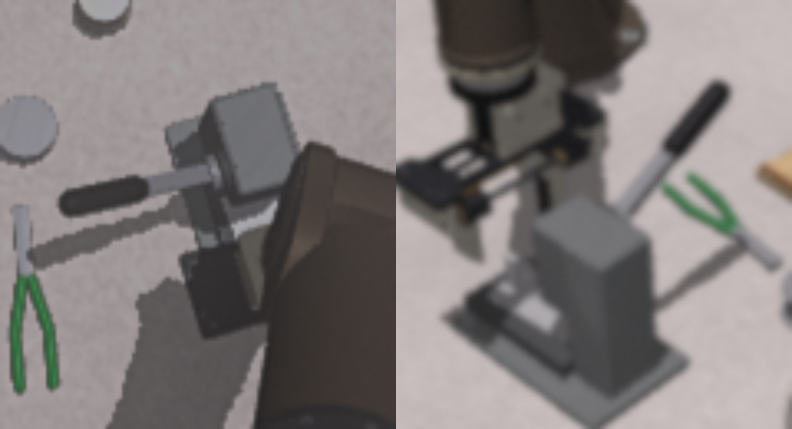

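The lever is back up, and the open jaws straddle the fin (right panel, fin at about (520,275)). Descending and gripping.

Call:
{"op": "jog_arm", "data": {
  "grip_force": 40,
  "moves": [
    {"fingers":-1,"xyz":[0.3,0.1,1.5],"angular":[0,0,0]},
    {"fingers":-1,"xyz":[0.3,0.1,3],"angular":[0,0,0]},
    {"fingers":-1,"xyz":[0.3,0.1,4.2],"angular":[0,0,0]},
    {"fingers":-1,"xyz":[0.3,0.1,5.2],"angular":[0,0,0]},
    {"fingers":-1,"xyz":[0.3,0.1,5.2],"angular":[0,0,0]},
    {"fingers":0.5,"xyz":[0.3,0.1,5.2],"angular":[0,0,0]},
    {"fingers":0.5,"xyz":[0.3,0.1,5.2],"angular":[0,0,0]},
    {"fingers":1,"xyz":[0.3,0.1,5.2],"angular":[0,0,0]},
    {"fingers":1,"xyz":[0.3,0.1,5.2],"angular":[0,0,0]},
    {"fingers":1,"xyz":[0.3,0.1,5.2],"angular":[0,0,0]},
    {"fingers":1,"xyz":[0.3,0.1,5.2],"angular":[0,0,0]},
    {"fingers":1,"xyz":[0.3,0.1,5.2],"angular":[0,0,0]}
  ]
}}

```text
clock: 8.98
position: [0.4563, -0.2408, 0.0567]
ee_rot: [3.115, 0.411, -0.0]
force: [0.1, 0.3, 0.8]
width: 0.286
```

```bash
python3 -c "
from h import *
w=W(P,[(-.114,0.,.054)])[0];go(*w,P[2]);where(P)"
```

```text
xyz [-5.15 -0.12  0.27] ang [0. 0. 0.] force [0.1 0.3 0.8] w 0.286 t 8.975
local [-0.0625 -0.0012] z 0.0567 yaw 0.0004129371008180782 tilt [-0. -0. -1.]
```

Call:
{"op": "jog_arm", "data": {
  "moves": [
    {"fingers":1,"xyz":[0,-0.1,0.2],"angular":[0,0,0]},
    {"fingers":1,"xyz":[0,-0.1,0.2],"angular":[0,0,0]},
    {"fingers":1,"xyz":[0,-0.1,0.2],"angular":[0,0,0]},
    {"fingers":1,"xyz":[0,-0.1,0.2],"angular":[0,0,0]},
    {"fingers":1,"xyz":[0,-0.1,0.2],"angular":[0,0,0]},
    {"fingers":1,"xyz":[0,-0.1,0.2],"angular":[0,0,0]},
    {"fingers":1,"xyz":[0,-0.1,0.2],"angular":[0,0,0]}
  ]
}}

```text
clock: 9.85
position: [0.456, -0.2398, 0.0547]
ee_rot: [3.114, 0.412, -0.0]
force: [-0.7, 0.4, -1.0]
width: 0.109
```

The opening of 0.109 × 92 mm ≈ 10 mm matches the fin thickness. Sliding straight back 5.5 cm, then lifting.

Call:
{"op": "jog_arm", "data": {
  "moves": [
    {"fingers":1,"xyz":[-1,0,0],"angular":[0,0,0]},
    {"fingers":1,"xyz":[-2,0,0],"angular":[0,0,0]},
    {"fingers":1,"xyz":[-3,0,0],"angular":[0,0,0]},
    {"fingers":1,"xyz":[-4.5,0,0],"angular":[0,0,0]},
    {"fingers":1,"xyz":[-5.5,0,0],"angular":[0,0,0]},
    {"fingers":1,"xyz":[-5.5,0,-1],"angular":[0,0,0]},
    {"fingers":1,"xyz":[-5.5,0,-5],"angular":[0,0,0]},
    {"fingers":1,"xyz":[-5.5,0,-9],"angular":[0,0,0]},
    {"fingers":1,"xyz":[-5.5,0,-13],"angular":[0,0,0]},
    {"fingers":1,"xyz":[-5.5,0,-17],"angular":[0,0,0]},
    {"fingers":1,"xyz":[-5.5,0,-21],"angular":[0,0,0]},
    {"fingers":1,"xyz":[-5.5,0,-22.5],"angular":[0,0,0]}
  ]
}}

```text
clock: 11.35
position: [0.404, -0.2543, 0.2827]
ee_rot: [3.112, 0.412, 0.006]
force: [0.7, 0.3, -2.1]
width: 0.11
```

```bash
python3 -c "
from h import *
w=W(J,[(-.098,0.,.28)])[0];print(w);go(*w,J[2]);where(P)"
```

```text
[0.37076176 0.16001963 0.28      ]
xyz [  7.56 -40.87   0.17] ang [ 0.003 -0.004  0.096] force [ 0.7  0.3 -2.1] w 0.11 t 11.35
local [-0.1164 -0.0007] z 0.2827 yaw 0.0008771627591803166 tilt [ 0.004 -0.002 -1.   ]
```

Call:
{"op": "jog_arm", "data": {
  "moves": [
    {"fingers":1,"xyz":[0.4,-2,0],"angular":[0,0,0]},
    {"fingers":1,"xyz":[1,-6,0],"angular":[0,0,0.01]},
    {"fingers":1,"xyz":[2,-10.5,0],"angular":[0,0,0.02]},
    {"fingers":1,"xyz":[3,-15,0],"angular":[0,0,0.03]},
    {"fingers":1,"xyz":[4,-20,0],"angular":[0,0,0.05]},
    {"fingers":1,"xyz":[5,-25,0],"angular":[0,0,0.06]},
    {"fingers":1,"xyz":[6,-30,0],"angular":[0,0,0.07]},
    {"fingers":1,"xyz":[6.5,-35,0],"angular":[0,0,0.08]},
    {"fingers":1,"xyz":[7.2,-39,0],"angular":[0,0,0.096]},
    {"fingers":1,"xyz":[7.6,-40.9,0],"angular":[0,0,0.096]},
    {"fingers":1,"xyz":[7.6,-40.9,0.2],"angular":[0,0,0.096]},
    {"fingers":1,"xyz":[7.6,-40.9,0.2],"angular":[0,0,0.096]}
  ]
}}

```text
clock: 12.85
position: [0.3698, 0.1597, 0.2772]
ee_rot: [3.13, 0.261, -0.002]
force: [-0.4, 0.5, -1.0]
width: 0.104
```

```bash
python3 -c "
from h import *
w=W(J,[(-.098,0.,.08)])[0];print(w);go(*w,J[2]);where(J)"
```

```text
[0.37076176 0.16001963 0.08      ]
xyz [ 0.12 -0.03 19.72] ang [ 0.001  0.001 -0.001] force [-0.4  0.5 -1. ] w 0.104 t 12.85
local [-0.099  -0.0002] z 0.2772 yaw -0.0006230768720511815 tilt [-0.001 -0.001 -1.   ]
```

Call:
{"op": "jog_arm", "data": {
  "moves": [
    {"fingers":1,"xyz":[0.1,0,4],"angular":[0,0,0]},
    {"fingers":1,"xyz":[0.1,0,8],"angular":[0,0,0]},
    {"fingers":1,"xyz":[0.1,0,12],"angular":[0,0,0]},
    {"fingers":1,"xyz":[0.1,0,16],"angular":[0,0,0]},
    {"fingers":1,"xyz":[0.1,0,19],"angular":[0,0,0]},
    {"fingers":1,"xyz":[0.1,0,21],"angular":[0,0,0]},
    {"fingers":1,"xyz":[0.1,0,22.7],"angular":[0,0,0]},
    {"fingers":1,"xyz":[0.1,0,22.7],"angular":[0,0,0]}
  ]
}}

```text
clock: 13.85
position: [0.3705, 0.1594, 0.0499]
ee_rot: [3.129, 0.259, -0.004]
force: [0.1, -0.2, -0.3]
width: 0.107
```

```bash
python3 -c "
from h import *
go(*W(J,[(-.098,0.,.040)])[0],J[2]);where(J)
im=imaging.get_image('top');s=imaging.get_image('scene')
a=np.hstack([cv2.resize(im[200:300,190:300],None,fx=3.6,fy=3.6),cv2.resize(s[140:240,305:415],None,fx=3.6,fy=3.6)])[:,:,::-1]
cv2.imwrite('pics/a4.png',a)"
```

```text
xyz [ 0.03 -0.06  0.99] ang [ 0.001  0.002 -0.001] force [ 0.1 -0.2 -0.3] w 0.107 t 13.85
local [-0.0983 -0.0006] z 0.0499 yaw -0.0014492143698725535 tilt [-0.002 -0.002 -1.   ]
```

View pics/a4.png

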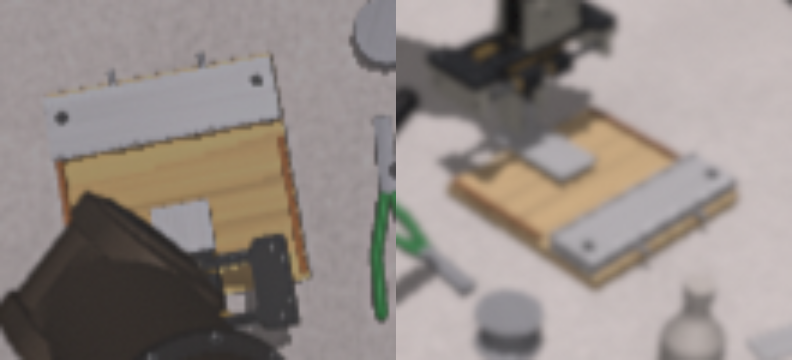

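The bracket hangs flat over the board, its front edge at left-panel (152,209)-(209,201), with the slot clear ahead. Checking that against the jig frame.

```bash
python3 -c "
from h import *
for u in [(152,209),(209,201)]:
    p=np.array(u)/3.6+[190-.36,200-.36]; v=least_squares(lambda v:proj([[v[0],v[1],.029]])[0]-p,[.45,.17]).x; print(loc(J,v))
"
```

```text
[-0.01729151  0.02333802]
[-0.01960758 -0.02576652]
```

Nose at about x = -18 mm, y = -1 mm in the jig frame and near square. Lowering to touch the board gently with a firmer grip.

Call:
{"op": "jog_arm", "data": {
  "grip_force": 55,
  "moves": [
    {"fingers":1,"xyz":[0,-0.1,0.5],"angular":[0,0,0]},
    {"fingers":1,"xyz":[0,-0.1,0.8],"angular":[0,0,0]},
    {"fingers":1,"xyz":[0,-0.1,1.0],"angular":[0,0,0]},
    {"fingers":1,"xyz":[0,-0.1,1.0],"angular":[0,0,0]}
  ]
}}

```text
clock: 14.45
position: [0.3708, 0.1618, 0.0407]
ee_rot: [3.131, 0.262, -0.0]
force: [0.8, -0.1, -2.1]
width: 0.104
```

Call:
{"op": "jog_arm", "data": {
  "moves": [
    {"fingers":1,"xyz":[1,0.1,0.05],"angular":[0,0,0]},
    {"fingers":1,"xyz":[2,0.1,0.05],"angular":[0,0,0]},
    {"fingers":1,"xyz":[3,0.1,0.05],"angular":[0,0,0]},
    {"fingers":1,"xyz":[4,0.1,0.05],"angular":[0,0,0]},
    {"fingers":1,"xyz":[5,0.1,0.05],"angular":[0,0,0]},
    {"fingers":1,"xyz":[5.5,0.1,0.05],"angular":[0,0,0]},
    {"fingers":1,"xyz":[6,0.1,0.05],"angular":[0,0,0]},
    {"fingers":1,"xyz":[6.5,0.1,0.05],"angular":[0,0,0]},
    {"fingers":1,"xyz":[6.5,0.1,0.05],"angular":[0,0,0]}
  ]
}}

```text
clock: 15.58
position: [0.4354, 0.1717, 0.0402]
ee_rot: [-3.131, -0.261, -0.0]
force: [0.2, 0.6, -1.5]
width: 0.103
```

```bash
python3 -c "
from h import *
where(J);print(arm.observe()['force'])"
```

```text
local [-0.0323  0.0007] z 0.0402 yaw -0.00032386633926809183 tilt [ 0.  0. -1.]
[ 0.24410022  0.64167144 -1.45552219]
```

Call:
{"op": "jog_arm", "data": {
  "moves": [
    {"fingers":1,"xyz":[0.3,0,0],"angular":[0,0,0]},
    {"fingers":1,"xyz":[0.6,0,0],"angular":[0,0,0]},
    {"fingers":1,"xyz":[0.9,0,0],"angular":[0,0,0]},
    {"fingers":1,"xyz":[1.2,0,0],"angular":[0,0,0]},
    {"fingers":1,"xyz":[1.2,0,0],"angular":[0,0,0]}
  ]
}}

```text
clock: 16.2
position: [0.4464, 0.1734, 0.04]
ee_rot: [3.13, 0.262, -0.002]
force: [-5.8, -0.5, 0.5]
width: 0.102
```

```bash
python3 -c "
from h import *
where(J);print(arm.observe()['force'])"
```

```text
local [-0.0212  0.0006] z 0.04 yaw -6.147612922710599e-05 tilt [-0.001 -0.001 -1.   ]
[-5.77104246 -0.53544863  0.54475791]
```

The bar is yielding at 5.8 N. Continuing to the stop.

Call:
{"op": "jog_arm", "data": {
  "moves": [
    {"fingers":1,"xyz":[0.2,0,0],"angular":[0,0,0]},
    {"fingers":1,"xyz":[0.4,0,0],"angular":[0,0,0]},
    {"fingers":1,"xyz":[0.5,0,0],"angular":[0,0,0]},
    {"fingers":1,"xyz":[0.5,0,0],"angular":[0,0,0]}
  ]
}}

```text
clock: 16.7
position: [0.4508, 0.1741, 0.04]
ee_rot: [3.13, 0.262, -0.003]
force: [-7.0, -0.3, 2.3]
width: 0.105
```

Call:
{"op": "jog_arm", "data": {
  "moves": [
    {"fingers":1,"xyz":[0.2,0,0],"angular":[0,0,0]},
    {"fingers":1,"xyz":[0.3,0,0],"angular":[0,0,0]},
    {"fingers":1,"xyz":[0.3,0,0],"angular":[0,0,0]}
  ]
}}

```text
clock: 17.08
position: [0.4534, 0.1745, 0.0399]
ee_rot: [3.13, 0.262, -0.004]
force: [-7.3, -0.9, 2.7]
width: 0.108
```

Call:
{"op": "jog_arm", "data": {
  "moves": [
    {"fingers":1,"xyz":[0.15,0,0],"angular":[0,0,0]},
    {"fingers":1,"xyz":[0.2,0,0],"angular":[0,0,0]},
    {"fingers":1,"xyz":[0.2,0,0],"angular":[0,0,0]}
  ]
}}

```text
clock: 17.45
position: [0.4537, 0.1744, 0.0397]
ee_rot: [3.129, 0.263, -0.008]
force: [-13.2, -2.2, 6.2]
width: 0.104
```

```bash
python3 -c "
from h import *
where(J);print(arm.observe()['force'])
im=imaging.get_image('top');s=imaging.get_image('scene')
a=np.hstack([cv2.resize(im[200:300,190:300],None,fx=3.6,fy=3.6,interpolation=cv2.INTER_CUBIC),cv2.resize(s[140:240,305:415],None,fx=3.6,fy=3.6,interpolation=cv2.INTER_CUBIC)])[:,:,::-1]
cv2.imwrite('pics/a5.png',a)"
```

```text
local [-0.0139  0.0005] z 0.0397 yaw 0.0008276900057133385 tilt [-0.005 -0.002 -1.   ]
[-13.17616106  -2.17850648   6.20671628]
```

View pics/a5.png

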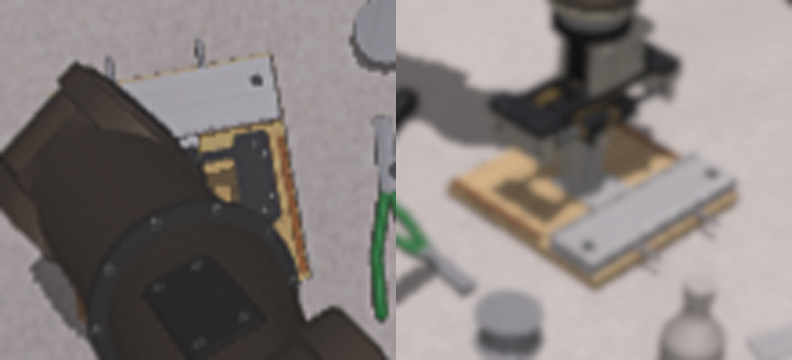

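The bracket is flat and square under the lip, and the bar's two rods stand out behind the rail ((108,68), (199,48)), so the bar is back. The tool has stopped advancing and the force jumped to 13 N, so the bar is on its stop. Letting it settle, then handing in.

Call:
{"op": "jog_arm", "data": {
  "moves": [
    {"fingers":1,"xyz":[0,0,0],"angular":[0,0,0]},
    {"fingers":1,"xyz":[0,0,0],"angular":[0,0,0]},
    {"fingers":1,"xyz":[0,0,0],"angular":[0,0,0]},
    {"fingers":1,"xyz":[0,0,0],"angular":[0,0,0]}
  ]
}}

```text
clock: 18.05
position: [0.4536, 0.1745, 0.0396]
ee_rot: [3.129, 0.263, -0.008]
force: [-13.3, -1.3, 6.6]
width: 0.102
```

```bash
python3 -c "
from h import *
from cell import job
where(J);o=arm.observe();print(o['force'],o['width'],abs(o['dq']).max())
print(job.sign_off())"
```

```text
local [-0.0139  0.0005] z 0.0396 yaw 0.0009309248490423361 tilt [-0.005 -0.002 -1.   ]
[-13.2978082   -1.25468744   6.58754047] 0.10236858066150686 0.0013138389357390116
the job is handed in; nothing more can be done
None
```

I pressed the punch lever down to its stop and let it rise. I then moved the bracket to the jig by its fin and pushed it, nose first, under the middle of the lip until the bar reached its stop. I handed the job in at about 18 s, with the arm still gripping and pressing; sign-off gave no verdict.

- **Lever:** the force rose stiffly to 22 N at the bottom, so it reached its stop. A later picture showed the lever back up.
- **Bracket at the end:** the jaws were open about 9.4 mm, roughly the 10 mm fin, with the grip set to 55 N. The push was about 13 N and the arm was at rest.
- **Position:** from the tool's position, the nose is about 68 mm ahead of the jig centre and within 1 mm of the middle. The tool was square to the jig within 0.001 rad and upright within 0.005 rad.
- **Bar:** the tool stopped advancing while the force jumped from 7 to 13 N, and the bar's rods stuck out behind the rail in the last picture.
- **Not measured directly:** bar travel and nose position come from tool position, force and pictures. A camera estimate before insertion put the nose 2–3 mm further back, with up to 0.05 rad of skew, but that is within its pixel error.
- **Other things on the table:** I saw no sign that anything was disturbed. The last picture covered only part of the table, including the pliers and part of the spool.

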